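# Prise open the stone case and put the whetstone and cork block away

### The arm

A 6-joint arm with a two-finger parallel gripper is mounted at the origin on a cart in front of the work surface, level with it; the furniture and walls round the work are solid. World frame = base frame: x ahead of the robot, y to its left, z up, the work surface at z = 0. Lengths are in m, angles in rad, forces in N, time in s.
With the tool pointing down it reaches from about 0.35 to 0.975 m from the base axis. Payload 4.9 kg.
Tool frame: the origin (TCP) lies between the finger pads; the fingertips stand 17 mm ahead of it and the grasp point (between the pads) lies 2 mm behind it; z points along the fingers, y is the line along which they close (so a half turn about z gives the same grasp; the last joint's range is limited). The gripper opens to 85 mm and grips with 20 to 120 N. Pads are 22 mm wide; open, the fingers measure 114 mm over their backs; the gripper's body (76 mm by 85 mm) begins 54 mm behind the grasp point. The pads swing forward as they close: fully open they stand 13 mm farther back than shut.
Start: joints at [0.6, 0.053, 1.613, -0, 1.476, -0.119], TCP at [0.47, 0.412, 0.227] pointing down, gripper open.
Joint ranges: [-3.01, 3.01], [-1.01, 2.22], [0.06, 2.58], [-1.02, 4.17], [0.09, 2.62], [-3.14, 3.14]. Speed limits (rad/s): [2.57, 2.57, 3.14, 3.14, 3.14, 3.14].

### API

Orientations are given as a 3x3 rotation matrix whose columns are the frame's x, y, z axes.
In Python, from rig import bot, state, cams, job gives the robot as it stands. Calls block until the motion is done:
- bot.move_pose(position, orientation): joint-space move of the TCP to a pose.
- bot.servo_line(position, speed=0.15, ori=None): straight line of the TCP; ori=None keeps the orientation; speed is the mean speed in m/s.
- bot.movej(angles): joint-space move.
- bot.set_gripper(opening, force=None): opening from 0.0 (shut) to 1.0 (fully open); force is the grip in N (None keeps the last); returns when the fingers have stopped.
- bot.dwell(seconds).
- bot.solve_ik(position, orientation): joint angles nearest the present ones, or None.
- state(): the state.
- cams.camera(name): name is "scene" or "top" or "wrist"; returns the picture (480x640x3 uint8, red, green, blue); there is no depth.
- cams.camera_params(name): a dict with "fx", "fy", "cx", "cy" (pixels), "pose" (4x4, takes a point from camera to world coordinates); the wrist camera has in their place "tool_from_camera" (4x4, takes a point from camera to tool coordinates, whose origin is the TCP and whose axes are the flange's). Camera axes: x right, y down, z forward; pixel columns grow to the right and rows downward; lengths in m; the calibration is good to about 2 mm. The wrist camera is an equidistant fisheye: a pixel r from the principal point sees the ray r / f radians off the axis. A picture is of the moment at which its call begins: read the wrist's pose just before it. camera_params takes no time and is no camera call.
A pose or a line that the arm cannot do raises bot.IKError and nothing moves.
- job.close_job(): hands the job in; it is judged then, once.
The state is a dict: "t": time; "joints": joint angles; "dq": joint speeds; "joint_torque": joint torques, N m; "ee_pos": TCP position; "tcp_rot": TCP orientation; "contact_force": force on the tool from outside, world axes, zero at the start; "wrist_torque": the same for the moment, N m; "opening": opening from 0.0 (shut) to 1.0 (fully open); "finger_force": force on a finger pad.
Only numpy, scipy, OpenCV 4.12 (cv2) and the standard library are available. Lean on these libraries where they do the work, as an engineer would, in place of code of your own. Each camera call takes 0.05 s, during which the arm holds its last target. There are 200 camera calls.

### The job

The lid of the wooden stone case has snapped shut and has nothing to hold it by: take the scraper, work its blade into the slot under the lid's front edge, prise the lid up and swing it right over with the blade until it leans back open by itself, keeping the gripper's fingers off the lid. Lay the scraper down flat on the stool, then bed the whetstone flat in the long bay of the case and the cork block flat in the short bay. Leave the lid open so that they can dry, and leave the other things on the stool where they are.

Things in the scene. Friction and masses are not known exactly. Their poses are not given: they have to be found in the camera images.
- stone_case: Fixed wooden case on the stool, 172 x 140 mm (x -89 to +83), 129 mm high. Origin on its underside; front faces its own -x, hinge along its y at the back, z up. Lower part 90 mm high, two bays 8 mm deep routed in its top (floors at z 82 mm). Lid: hollow shell 36 mm high, 8 mm walls, front wall 34 mm thick. The small drawer on its +y side (knob to y +87 mm) is not used.
- slot_mouth (a point): Centre of the mouth of the pry slot in the case's front, at case x -89, y 0, z 86.8 mm. Slot: case y -45 to +45, z 83.5 to 90 mm (ceiling = underside of the lid's front wall), 34 mm deep to case +x. The edge of its floor is the fulcrum. Brass spring catches 12 mm wide stand out 9 mm from the front at y -57 and +57; they let go once the lid's front edge is raised 5 mm (about 5 N there).
- lid_hinge (a point): Middle of the lid's hinge line, at case x +83, y 0, z 90 mm; the line runs along case y.
- lid: The lid: hollow wooden shell 172 x 140 x 36 mm, 0.3 kg. Origin on the hinge line, closed: front edge at lid x -172 mm, underside at lid z 0; it turns with the lid.
- lid_angle (a joint): Lid angle, rad: 0 shut, 1.9 fully open, leaning back against its stop. From about 1.35 it falls open by itself, below that it falls shut.
- bay_long (a point): Centre of the floor of the long bay (128 x 50 mm, 8 mm deep, long along case x), at case x +13, y -37, z 82 mm. Its axes are those of the case.
- bay_short (a point): Centre of the floor of the short bay (86 x 56 mm, 8 mm deep, long along case x), at case x +13, y +34, z 82 mm. Its axes are those of the case.
- scraper: Scraper with a black taped handle and a spring-steel blade, lying flat, 213 mm long, 0.16 kg. Origin: centre of its underside. The blade points along its own -y: it starts at y -42 (46 mm wide, z 8 to 10 mm) and widens to 70 mm at its edge at y -105 (z 4 to 6 mm), 2 mm thick. The handle runs from y -11 to +107, about 40 mm wide (x -17 to +25), z 0 to 22 mm.
- scraper_edge (a point): Middle of the scraper's blade edge, at scraper x 0, y -105.5, z 4.8 mm.
- scraper_grip (a point): Grip point on the scraper's handle near the blade, at scraper x +4, y +20, z 11 mm.
- whetstone: Whetstone, plain two-layered block 42 x 120 x 24 mm (long along its y), 0.38 kg. Origin: centre of its underside. Goes into the long bay.
- cork_block: Cork sanding block 48 x 78 x 28 mm (long along its y), 0.05 kg. Origin: centre of its underside. Goes into the short bay.
- rubber_block: Bystander: dark rubber sanding block 44 x 103 x 37 mm, long along its y; origin at the centre of its underside. Not to be moved.
- pencil: Bystander: pencil 7 x 143 x 7 mm, long along its y; origin at the centre of its underside. Not to be moved.
- brush_red: Bystander: flat brush 23 x 140 x 12 mm, long along its y; origin at the centre of its underside. Not to be moved.
- charcoal_0: Bystander: charcoal stick 19 x 55 x 16 mm, long along its y; origin at the centre of its underside. Not to be moved.
- charcoal_1: Bystander: charcoal stick 21 x 42 x 16 mm, long along its y; origin at the centre of its underside. Not to be moved.

How it is judged:
By the outcome, as a careful person would: the job done as asked, in the order asked, and still so for the second after the job is handed in, with the robot touching nothing.
It also fails if it takes over 72 s, if anything falls off the work surface, if the arm or the gripper's body presses on something with over 40 N, if the wrist force passes 120 N, or if a joint passes its speed limit or range.

## Working session

There is one attempt and no reset: what is moved stays moved. The work goes in short steps, each a Python script; the robot and the scene stay as the last script left them, time stands still between calls to the robot, and variables do not carry over. Pictures are saved under pics/ and viewed, at most 10 in all, crops included, and the job is handed in when it is done.

```bash
ls; mkdir -p pics
python3 - <<'E'
from rig import bot,state,cams,job
import cv2,numpy as np
np.set_printoptions(precision=4,suppress=True)
for n in ["top","scene"]:
    im=cams.camera(n); cv2.imwrite(f"pics/{n}0.png",im[:,:,::-1])
    p=cams.camera_params(n); print(n,p)
print(cams.camera_params("wrist")); print(state())
E
```

```text
pics
top {'fx': 534.4026556827648, 'fy': 534.4026556827648, 'cx': 330.9964424481983, 'cy': 229.95036776757436, 'pose': array([[ 0.0281, -0.9969,  0.0728,  0.4825],
       [-0.9989, -0.0253,  0.0387,  0.0018],
       [-0.0367, -0.0738, -0.9966,  1.0391],
       [ 0.    ,  0.    ,  0.    ,  1.    ]])}
scene {'fx': 616.6241206644575, 'fy': 616.6241206644575, 'cx': 321.08521395753445, 'cy': 235.75853350808504, 'pose': array([[ 0.8824, -0.2631,  0.39  , -0.0304],
       [-0.4701, -0.4583,  0.7543, -1.0746],
       [-0.0197, -0.8489, -0.5281,  0.8447],
       [ 0.    ,  0.    ,  0.    ,  1.    ]])}
{'fx': 371.64829954431775, 'fy': 371.64829954431775, 'cx': 317.2443146148274, 'cy': 249.1093763403741, 'tool_from_camera': array([[-0.0006, -0.9558, -0.2939,  0.0739],
       [ 1.    , -0.0006, -0.0002, -0.0002],
       [ 0.    , -0.2939,  0.9558, -0.146 ],
       [ 0.    ,  0.    ,  0.    ,  1.    ]])}
{'t': 0.1, 'joints': array([ 0.6   ,  0.0533,  1.6141,  0.    ,  1.476 , -0.119 ]), 'dq': array([-0.0004, -0.0008, -0.0054, -0.0006,  0.0011,  0.0006]), 'joint_torque': array([ -0.    , -39.4904, -37.1363,  -0.0001,   0.0039,  -0.    ]), 'ee_pos': array([0.4698, 0.4113, 0.2263]), 'tcp_rot': array([[-0.6586,  0.7525, -0.0015],
       [ 0.7525,  0.6586, -0.001 ],
       [ 0.0002, -0.0018, -1.    ]]), 'contact_force': array([-0.128 , -0.0522,  0.8668]), 'wrist_torque': array([-0.0153,  0.0133, -0.0251]), 'finger_force': 0.0, 'opening': 1.000072979813865}
```

View pics/top0.png

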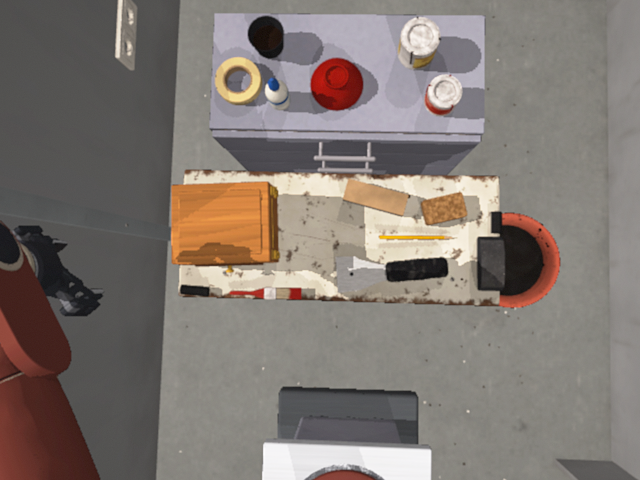

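View pics/scene0.png

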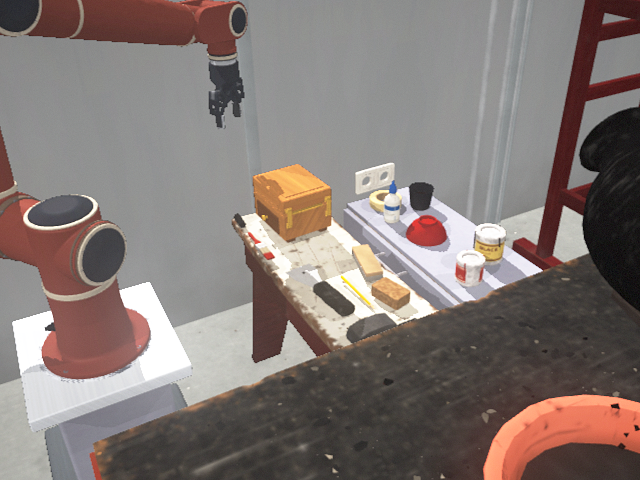

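The top view shows the case at (225,223) with its front facing right (world -y). The scraper handle is at (417,269) with the blade to its left, the stone at (376,196), the cork at (444,208) and the pencil at (415,237). The scene view confirms the catches are on the front, facing the scraper.

```bash
cat > h.py <<'E'
from rig import bot,state,cams,job
import cv2,numpy as np
np.set_printoptions(precision=4,suppress=True)
def ray(n,uv,T=None):
    p=cams.camera_params(n); uv=np.atleast_2d(np.asarray(uv,float))
    x=(uv[:,0]-p['cx'])/p['fx']; y=(uv[:,1]-p['cy'])/p['fy']
    if n=='wrist':
        r=np.hypot(x,y)+1e-12; d=np.c_[x/r*np.sin(r),y/r*np.sin(r),np.cos(r)]
        M=T@p['tool_from_camera']
    else: d=np.c_[x,y,np.ones(len(x))]; M=p['pose']
    return M[:3,3],d@M[:3,:3].T
def onz(n,uv,z,T=None):
    o,d=ray(n,uv,T); return o+d*((z-o[2])/d[:,2])[:,None]
def toolT():
    s=state(); T=np.eye(4); T[:3,:3]=s['tcp_rot']; T[:3,3]=s['ee_pos']; return T
def snap(n,f=None):
    T=toolT(); im=cams.camera(n)
    if f: cv2.imwrite('pics/'+f,im[:,:,::-1])
    return im,T
def rect(P):  # metric min-area rectangle of points: centre, (long,short), angle of long axis
    (c,(w,h),_)=cv2.minAreaRect(P[:,:2].astype(np.float32)*1000)
    b=cv2.boxPoints(((c),(w,h),_)); e=[b[1]-b[0],b[2]-b[1]]; l=max(e,key=np.linalg.norm)
    return np.array(c)/1000,sorted((w,h))[::-1],np.degrees(np.arctan2(l[1],l[0]))%180
def blob(mask,box):
    m=np.zeros_like(mask); x0,y0,x1,y1=box; m[y0:y1,x0:x1]=mask[y0:y1,x0:x1]
    cs,_=cv2.findContours(m,cv2.RETR_EXTERNAL,cv2.CHAIN_APPROX_NONE); return max(cs,key=cv2.contourArea)[:,0,:]
def down(a): # tool-down orientation whose tool x points at world angle a (rad)
    c,s=np.cos(a),np.sin(a); return np.array([[c,s,0],[s,-c,0],[0,0,-1.]])
E
python3 - <<'E'
from h import *
im=cv2.imread('pics/top0.png'); hsv=cv2.cvtColor(im,cv2.COLOR_BGR2HSV)
for n,(u,v) in dict(wood=(225,223),woodr=(272,223),stone=(376,196),cork=(444,208),handle=(417,269),blade=(352,270),bg=(300,220),paint=(395,220)).items(): print(n,hsv[v,u])
H,S,V=cv2.split(hsv)
def m(c): return (c*255).astype(np.uint8)
for n,mask,box,z in [('handle',m(V<60),(375,250,455,290),.02),('stone',m((S>75)&(H<20)),(335,172,412,222),.024),('cork',m((S>100)&(H<25)),(414,185,475,232),.028),('wood',m((S>140)&(H<25)),(165,170,300,262),.129)]:
    b=blob(mask,box); print(n,b.min(0),b.max(0),rect(onz('top',b,z)))
E
```

```text
wood [ 14 176 223]
woodr [ 17 178 116]
stone [ 15 112 194]
cork [ 14 144 170]
handle [165  33  31]
blade [ 12  16 155]
bg [ 18  42 165]
paint [ 20  32 237]
handle [386 258] [447 280] (array([ 0.4868, -0.1223]), [115.53294372558594, 38.08746337890625], np.float32(95.014305))
stone [336 173] [409 215] (array([ 0.6302, -0.0316]), [146.0911865234375, 53.95446014404297], np.float32(75.98692))
cork [421 193] [466 224] (array([ 0.6026, -0.1701]), [80.42765808105469, 47.68458557128906], np.float32(104.44215))
wood [172 182] [278 261] (array([0.5576, 0.2209]), [183.31491088867188, 137.31582641601562], np.float32(92.88284))
```

Run:
```python
from h import *
R=down(np.radians(-90))
bot.move_pose([0.55,-0.10,0.30],R); print(state()['joints'],state()['t'])
im,T=snap('wrist','w1.png'); np.save('w1T.npy',T)
bot.move_pose([0.54,0.04,0.22],R); print(state()['joints'],state()['t'])
im,T=snap('wrist','w2.png'); np.save('w2T.npy',T)
```

```text
[-0.3124 -0.1375  1.6778  0.0002  1.6014  2.8284] 2.5917
[-0.0638 -0.1432  1.8134 -0.0008  1.4699  3.0774] 3.3333
```

View pics/w1.png

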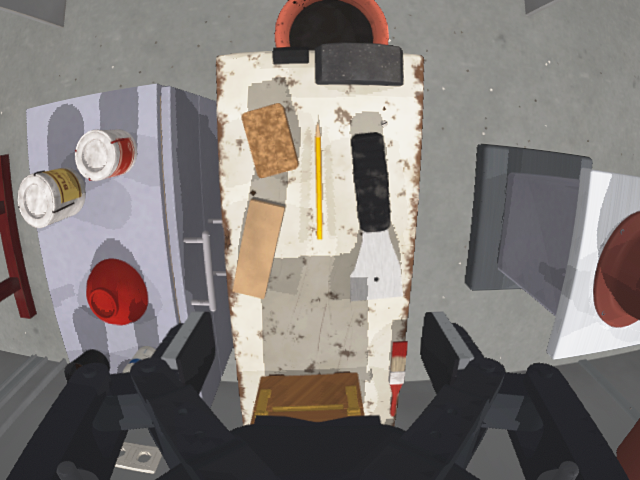

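View pics/w2.png

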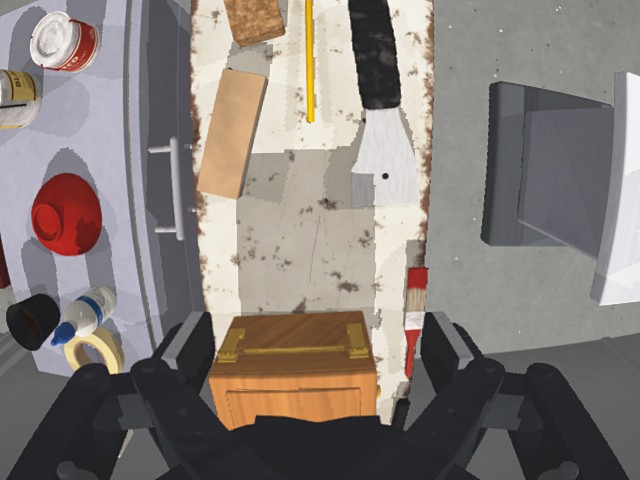

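The two views show everything. In w2 the case's front face spans (212–377, 312–375) with catches at about (232,345) and (357,340). The blade edge is near row 205, and the brush is at (417,320). I'll zoom in on the case front and the blade.

Run:
```python
from h import *
im=cv2.imread('pics/w2.png')
a=cv2.resize(im[295:395,200:400],None,fx=4,fy=4,interpolation=cv2.INTER_CUBIC)
b=cv2.resize(im[160:210,330:430],None,fx=4,fy=4,interpolation=cv2.INTER_CUBIC)
o=np.zeros((600,800,3),np.uint8);o[:400]=a;o[400:,:400]=b
cv2.imwrite('pics/c1.png',o)
T1,T2=np.load('w1T.npy'),np.load('w2T.npy'); print(T2)
im=cv2.imread('pics/w1.png'); H,S,V=cv2.split(cv2.cvtColor(im,cv2.COLOR_BGR2HSV))
m=lambda c:(c*255).astype(np.uint8)
for n,mask,box,z in [('handle',m(V<70),(340,125,400,235),.02),('stone',m((S>75)&(H<20)&(V>120)),(225,190,292,305),.024),('cork',m((S>90)&(H<25)),(235,97,305,182),.028)]:
    b=blob(mask,box); print(n,b.min(0),b.max(0),rect(onz('wrist',b,z,T1)))
```

```text
[[ 0.0005 -1.      0.0014  0.5406]
 [-1.     -0.0005 -0.0009  0.0396]
 [ 0.0009 -0.0014 -1.      0.2209]
 [ 0.      0.      0.      1.    ]]
handle [351 132] [389 231] (array([ 0.4885, -0.1253]), [115.69245147705078, 39.306949615478516], np.float32(97.088234))
stone [227 199] [284 298] (array([ 0.6292, -0.0414]), [128.36585998535156, 52.28072738647461], np.float32(76.093056))
cork [242 103] [297 177] (array([ 0.6037, -0.1743]), [77.42391204833984, 48.60407257080078], np.float32(104.252205))
```

View pics/c1.png

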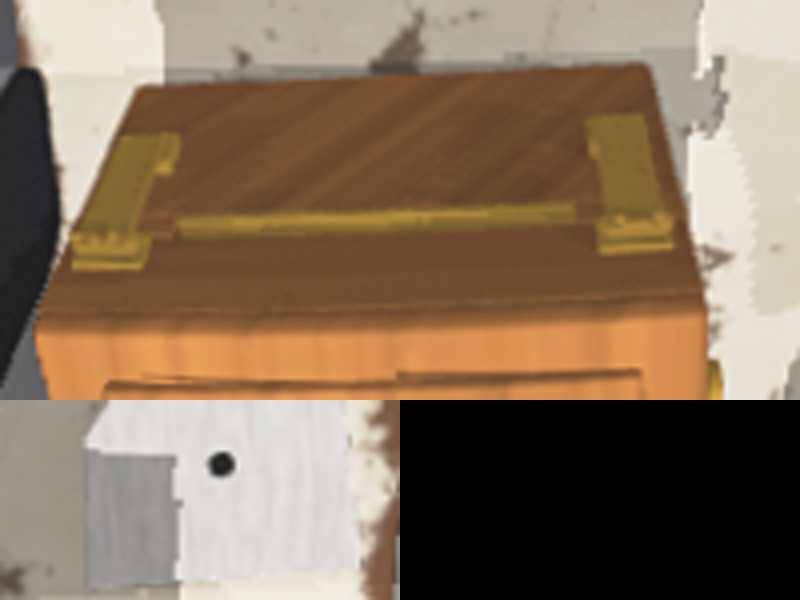

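The crop shows front bottom corners at (233.8,317) and (362,310.8), strip ends near (243.8,352) and (343.8,348.5), and blade edge corners at (351.3,207) and (419.5,203.8).

Run:
```python
from h import *
T=np.load('w2T.npy')
def sh(n,a,b,z):
    P=onz('wrist',[a,b],z,T); d=P[0]-P[1]; print(n,P[:,:2].ravel(),'mid',P.mean(0)[:2],'len',np.linalg.norm(d)*1e3,'ang',np.degrees(np.arctan2(d[1],d[0])))
sh('bottom',(233.75,317),(362,310.75),0)
sh('strip lo',(243.75,354.5),(343.75,350),.0835)
sh('strip hi',(243.75,349),(343.75,346.2),.080)
sh('catch out',(218,360.5),(368,355.5),.095)
sh('top',(209.5,376),(377,369),.126)
sh('blade',(351.25,207),(419.5,203.75),.005)
```

```text
bottom [0.6357 0.1561 0.4922 0.1471] mid [0.5639 0.1516] len 143.77703871763802 ang 3.584062418085519
strip lo [0.6085 0.1513 0.5177 0.145 ] mid [0.5631 0.1481] len 91.06824239759548 ang 3.9626317791491754
strip hi [0.6088 0.1475 0.5175 0.1431] mid [0.5631 0.1453] len 91.38170160823987 ang 2.7364730091632987
catch out [0.6303 0.1515 0.4972 0.1439] mid [0.5637 0.1477] len 133.30947487771493 ang 3.286799546222228
top [0.6295 0.1464 0.4941 0.1366] mid [0.5618 0.1415] len 135.79407427776687 ang 4.116518299898637
blade [0.5078 0.0309 0.4382 0.0266] mid [0.473  0.0287] len 69.79522579639534 ang 3.5723803524265305
```

Run:
```python
from h import *
R=down(np.radians(97)); g=np.array([.4851,-.0975])
bot.set_gripper(0.75,90)
bot.move_pose([*g,.12],R); print(state()['joints'])
bot.servo_line([*g,.019],.12); s=state(); print(s['ee_pos'],s['contact_force'])
bot.set_gripper(0,90); s=state(); print(s['ee_pos'],s['contact_force'],s['opening'],s['finger_force'])
bot.servo_line([*g,.101],.12)
psi=np.radians(93.5); d=np.array([np.cos(psi),np.sin(psi)])
p=np.array([.563,.148])-d*(.045+.125)
bot.move_pose([*p,.101],down(psi)); s=state(); print(s['ee_pos'],s['joints'],s['contact_force'],s['t'])
im,T=snap('wrist','w3.png'); np.save('w3T.npy',T)
```

```text
[-0.3487 -0.1725  2.0127  0.0001  1.3012 -0.4709]
[ 0.4858 -0.0978  0.0198] [-0.4123 -0.268   1.2568]
[ 0.4851 -0.0975  0.019 ] [ 1.1763  0.8242 -0.2127] -0.0005545126878219102 0.0
[ 0.5728 -0.021   0.0994] [-0.1664  0.0459  1.8421 -0.0003  1.2566 -0.2288] [-0.385  -0.0043 -1.0038] 9.7
```

View pics/w3.png

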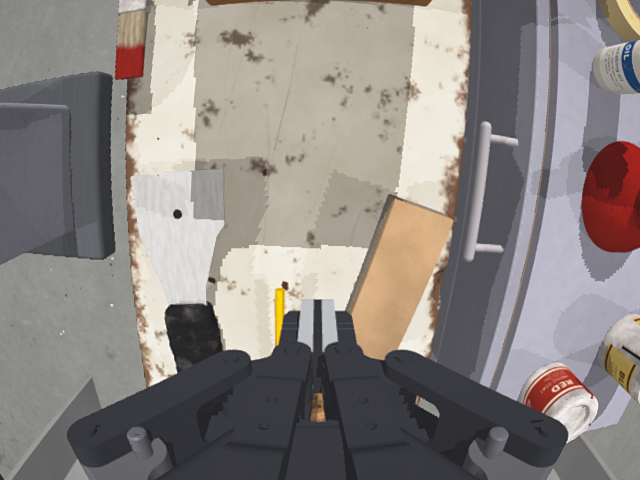

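The fingers closed on nothing. The scraper is still lying on the stool, with the handle front at about (190,307), the blade edge at row 172 and the hole at (177,214). I'll re-measure it in this view.

Run:
```python
from h import *
T=np.load('w3T.npy'); print(T)
P=onz('wrist',[(132,176),(222.5,169),(177,214),(189,306)],[.005,.005,.006,.02][0],T); print(P)
print(onz('wrist',[(189,306)],.018,T))
T2=np.load('w2T.npy'); print('hole before',onz('wrist',[(385,176)],.006,T2))
print('stone corner now',onz('wrist',[(390,195),(453,218)],.024,T),'before',onz('wrist',[(198,190),(238,198)],.024,T2))
```

```text
[[-0.0625  0.998  -0.003   0.5728]
 [ 0.998   0.0625  0.0002 -0.021 ]
 [ 0.0004 -0.003  -1.      0.0994]
 [ 0.      0.      0.      1.    ]]
[[ 0.4395  0.0247  0.005 ]
 [ 0.5073  0.0303  0.005 ]
 [ 0.4744 -0.0016  0.005 ]
 [ 0.4799 -0.0713  0.005 ]]
[[ 0.4847 -0.0646  0.018 ]]
hole before [[0.474  0.0013 0.006 ]]
stone corner now [[0.6146 0.0221 0.024 ]
 [0.6575 0.011  0.024 ]] before [[0.6548 0.0115 0.024 ]
 [0.6153 0.0203 0.024 ]]
```

Run:
```python
from h import *
R=down(np.radians(97)); g=np.array([.4848,-.0960])
bot.servo_line([.5728,-.021,.14],.2)
bot.set_gripper(0.58,90)
bot.move_pose([*g,.08],R)
bot.servo_line([*g,.021],.12); f0=state()['contact_force'][2]
for z in np.arange(.019,-.002,-.002):
    bot.servo_line([*g,z],.04); s=state(); f=s['contact_force'][2]; print(round(z,3),s['ee_pos'][2],f)
    if abs(f-f0)>4: break
bot.servo_line([*g,z+.004],.05)
bot.set_gripper(0,90); s=state(); print(s['ee_pos'],s['contact_force'],s['opening'],s['finger_force'],s['t'])
snap('wrist','w4.png')
```

```text
0.019 0.01975247868698149 -0.292469158968449
0.017 0.016966172850862996 -0.4314358234939559
0.015 0.01476570797457057 0.058425722791486515
0.013 0.012790764754203283 -0.08240298562472155
0.011 0.010822933298147958 -0.40253275606115746
0.009 0.008803270353996289 -1.0109720337689372
0.007 0.006822364042196844 0.4496831912176976
0.005 0.004821391736207544 0.08993055114191553
0.003 0.002812674047545396 0.16712784013581394
0.001 0.0008151653246263081 0.24901755985130808
-0.001 -0.0011798258966605295 0.36687756358896684
[ 0.4853 -0.0962  0.004 ] [-1.9818  1.6936  5.314 ] 0.4354862699123035 89.92497464641929 15.1083
```

Run:
```python
from h import *
s=state(); p=s['ee_pos']
bot.servo_line([p[0],p[1],.086],.12); s=state(); print(s['ee_pos'],s['contact_force'],s['wrist_torque'],s['opening'])
psi=np.radians(93.5); d=np.array([np.cos(psi),np.sin(psi)])
q=np.array([.563,.148])-d*(.05+.125)
bot.move_pose([*q,.0865],down(psi)); s=state(); print(s['ee_pos'],s['t'])
im,T=snap('wrist','w5.png'); np.save('w5T.npy',T)
```

```text
[ 0.4845 -0.0959  0.0849] [-0.2551 -0.8479 -2.0577] [ 0.0111 -0.0201  0.0182] 0.43024405734179216
[ 0.5731 -0.0259  0.0849] 16.525
```

View pics/w5.png

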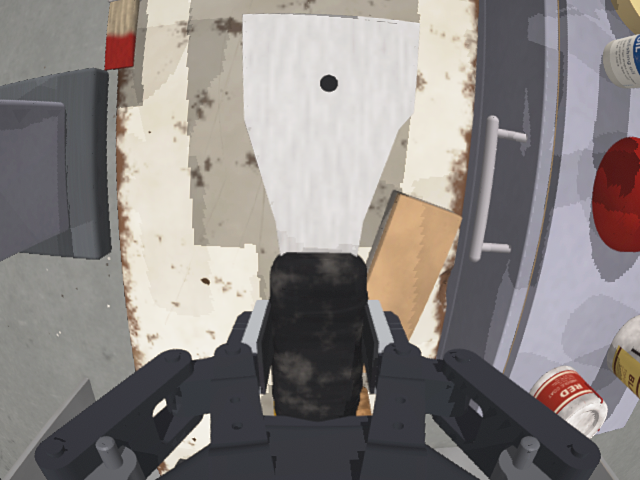

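The scraper is held along the tool axis, with the blade edge corners at (243,15) and (420,22). I'll work out the edge in the tool frame.

Run:
```python
from h import *
T=np.load('w5T.npy'); im=cv2.imread('pics/w5.png')
for dz in (-.006,-.003,0,.003):
    P=onz('wrist',[(243,15),(420,22)],T[2,3]+dz,T); Q=(P-T[:3,3])@T[:3,:3]; d=Q[1]-Q[0]
    print(dz,'tool',Q.mean(0),'w',np.linalg.norm(d)*1e3,'edge ang',np.degrees(np.arctan2(d[0],d[1])))
P=onz('wrist',[(277,252),(357,252)],T[2,3]+.004,T); print((P-T[:3,3])@T[:3,:3])
```

```text
-0.006 tool [0.1267 0.0065 0.006 ] w 73.03762495438546 edge ang -1.667785826522163
-0.003 tool [0.1257 0.0064 0.003 ] w 71.59642837832665 edge ang -1.667785826522147
0 tool [0.1246 0.0063 0.    ] w 70.15523180226768 edge ang -1.667785826522168
0.003 tool [ 0.1236  0.0061 -0.003 ] w 68.71403522620894 edge ang -1.6677858265221726
[[ 0.0291 -0.0158 -0.0039]
 [ 0.0291  0.0164 -0.004 ]]
```

```bash
cat >> h.py <<'E'
from scipy.spatial.transform import Rotation as Ro
PSI=np.radians(93.5); D=np.array([np.cos(PSI),np.sin(PSI),0]); MOUTH=np.array([.563,.148,.0868])
TIP=np.array([.1247,.0063,-.0005])
def tcp_for(cx,cz,pitch,extra=np.radians(2)):
    h=np.array([np.cos(PSI),np.sin(PSI),0]); a=np.cross(h,[0,0,1])
    R=Ro.from_rotvec(a*pitch).as_matrix()@down(PSI+extra)
    tip=MOUTH+D*(cx+.089); tip[2]=cz
    return tip-R@TIP,R
OFF=np.zeros(3)
def tip_to(cx,cz,pitch,speed=.05,fix=False):
    global OFF
    p,R=tcp_for(cx,cz,pitch)
    bot.servo_line(p+OFF,speed,ori=R)
    if fix:
        bot.dwell(.15); OFF=OFF+p-state()['ee_pos']; bot.servo_line(p+OFF,speed,ori=R); bot.dwell(.1)
    return state()
def tipnow():
    T=toolT(); q=T[:3,:3]@TIP+T[:3,3]; return np.array([(q-MOUTH)@D-.089,q[2]])
E
python3 - <<'E'
import h; from h import *
pt=np.radians(3.6)
s=tip_to(-.105,.0868,pt,.1,True); print('off',h.OFF,tipnow()); f0=s['contact_force'].copy(); print(f0,s['t'])
snap('scene','s1.png')
for cx in np.arange(-.101,-.045,.004):
    s=tip_to(cx,.0868,pt,.04); f=s['contact_force']-f0; print(tipnow(),f@D,f[2])
    if abs(f@D)>5 or abs(f[2])>6: break
np.save('off.npy',h.OFF); print(s['t'])
E
```

```text
off [-0.0002  0.0004 -0.0004] [-0.1046  0.0865]
[ 0.2238  1.6218 -1.7341] 17.575
[-0.1003  0.0864] -0.5950060796802169 1.0109444013748266
[-0.0963  0.0864] -2.040240631936363 0.8011841335598154
[-0.0923  0.0864] -1.9544864951001115 0.7806297086604735
[-0.0883  0.0865] -1.7115151356340421 0.31416279346766807
[-0.0843  0.0864] -1.354674957258049 -0.46732686952841807
[-0.0804  0.0864] -1.2583822194151135 0.13366555886236497
[-0.0763  0.0864] -1.1030711828870723 0.2606157831150222
[-0.0724  0.0864] -1.7468912815707198 -0.8788323574945061
[-0.0683  0.0864] -2.0614728929571835 -0.4653680414412702
[-0.0643  0.0864] -2.1221392266055754 0.47524505746211787
[-0.0604  0.0864] -1.9351739549248357 0.4307016896837603
[-0.0587  0.086 ] -10.66992002539293 0.11011954303013338
20.625
```

The blade is fully in the slot. It touched the end at estimated cx -0.0587, where the true value is -0.055, so I'll shift the calibration and prise.

```bash
sed -i 's/^TIP=/MOUTH=MOUTH-D*.0037; TIP=/' h.py
python3 - <<'E'
import h; from h import *
h.OFF=np.load('off.npy'); f0=np.array([.22,1.6,-1.7])
b0=np.radians(3.6)
tip_to(-.058,.0865,b0,.05)
L=.031
for b in np.radians([4,8,12,16,20,24]):
    cz=.0835+L*np.sin(b)+.0013*np.cos(b); cx=-.089+L*np.cos(b)
    s=tip_to(cx,cz,b+b0,.03); f=s['contact_force']-f0
    print(np.degrees(b),np.array([cx,cz]),tipnow(),f@D,f[2],s['wrist_torque'],s['opening'])
    if np.linalg.norm(f)>50: break
print(s['t'])
im,_=snap('scene','s2.png'); cv2.imwrite('pics/c2.png',cv2.resize(im[140:300,220:380,::-1],None,fx=3.7,fy=3.7,interpolation=cv2.INTER_CUBIC))
E
```

```text
4.0 [-0.0581  0.087 ] [-0.0577  0.0864] -1.3458462971185943 -0.8114926848016013 [-0.1189 -0.0143  0.0003] 0.43381413998233537
8.0 [-0.0583  0.0891] [-0.058   0.0886] -0.9080094607474506 -0.7214414118986199 [-0.182  -0.0318  0.0255] 0.43045545845110983
12.000000000000002 [-0.0587  0.0912] [-0.0578  0.0913] 0.7913239821443452 0.7424367765211008 [ 0.0858 -0.1894 -0.0235] 0.43500227683060444
16.0 [-0.0592  0.0933] [-0.059   0.0928] -0.3462674691809372 0.13273378578488804 [-0.2461 -0.0885 -0.0597] 0.43354570093029793
20.0 [-0.0599  0.0953] [-0.0598  0.0946] -2.0944069981105087 -0.4175248144067749 [-0.5223 -0.053   0.0445] 0.4347439176583955
24.000000000000004 [-0.0607  0.0973] [-0.0602  0.0981] -0.4541558209609067 4.56991743930238 [0.0014 0.011  0.1592] 0.4293027084889011
23.1333
```

View pics/c2.png

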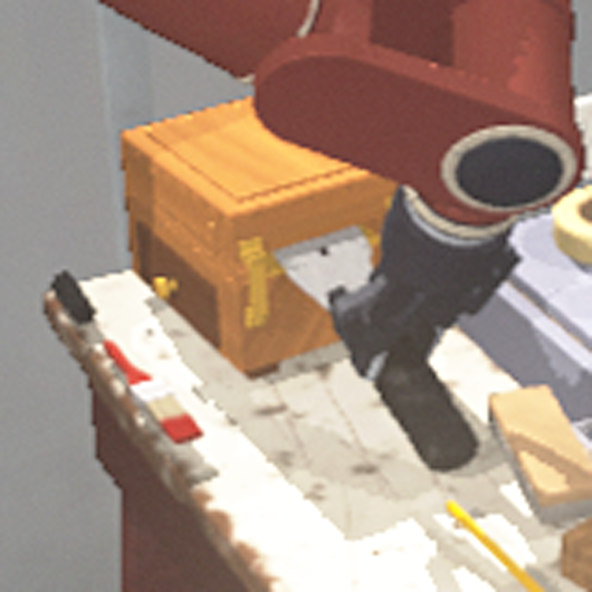

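The blade stands in the slot and the prying torque has dropped off, so the catches have probably let go. Next I'll swing the lid along the hinge arc.

Run:
```python
import h; from h import *
h.OFF=np.load('off.npy'); f0=np.array([.22,1.6,-1.7]); b0=np.radians(3.6)
for i,th in enumerate([.09,.16]+list(np.arange(.26,1.51,.1))):
    r=min(.144+.004*i,.151); b=np.radians(22)
    cx=.083-r*np.cos(th)-.001*np.sin(th); cz=.090+r*np.sin(th)-.001*np.cos(th)
    s=tip_to(cx,cz,b+b0,.08); f=s['contact_force']-f0
    print(round(th,2),tipnow()-[cx,cz],f@D,f[2],s['wrist_torque'])
    if np.linalg.norm(f)>25: print('stop'); break
    if i==5: snap('scene','s3.png')
bot.dwell(.5); print(state()['t'])
im,_=snap('scene','s4.png')
a=cv2.imread('pics/s3.png')[120:280,220:380];b=cv2.imread('pics/s4.png')[120:280,220:380]
cv2.imwrite('pics/c3.png',cv2.resize(np.hstack([a,b]),None,fx=2.5,fy=2.5,interpolation=cv2.INTER_CUBIC))
```

```text
0.09 [ 0.0006 -0.0005] -1.4036332780393816 -1.7669551345850671 [-0.7368 -0.1266 -0.0929]
0.16 [0.0001 0.0001] -2.1748211801086157 -1.3023839438532032 [-0.6347 -0.0867  0.0418]
0.26 [0.0002 0.0007] -2.5680245242104482 -1.0623726931349597 [-0.6196 -0.1861 -0.1132]
0.36 [0.0006 0.0005] -1.1432497481941648 -1.9132069379198484 [-0.5181 -0.1289 -0.0396]
0.46 [0.0006 0.0005] -2.391295503764255 -0.08613606520245698 [-0.5597 -0.1229 -0.034 ]
0.56 [0.0007 0.0005] -3.706576298519766 -1.6000300036041601 [-0.5472 -0.1244 -0.0016]
0.66 [0.0007 0.0005] -2.517812078804067 -0.3041434140937367 [-0.5053 -0.096  -0.0584]
0.76 [0.0008 0.0004] -2.4943946731263695 -1.0936635648913466 [-0.5132 -0.0908 -0.0276]
0.86 [0.0009 0.0003] -1.232768704676344 -0.8086386831148651 [-0.4027 -0.076  -0.0173]
0.96 [0.0009 0.0003] -1.4934771466775236 -0.21240138806511988 [-0.3516 -0.0739  0.0443]
1.06 [0.0009 0.0002] -1.6671792931521163 -0.28330931606664933 [-0.3047 -0.0257  0.024 ]
1.16 [0.001  0.0001] -1.931905870561813 0.684166501485215 [-0.3911  0.0058 -0.0332]
1.26 [ 0.001 -0.   ] -2.166332296261789 0.728338871588838 [-0.3148 -0.0045 -0.0261]
1.36 [ 0.001  -0.0001] -2.026537385239369 -0.053710347310866435 [-0.3625  0.0386  0.0128]
1.46 [ 0.001  -0.0003] -1.7459786317235175 0.4058788620616729 [-0.2819 -0.0016 -0.0041]
28.7167
```

View pics/c3.png

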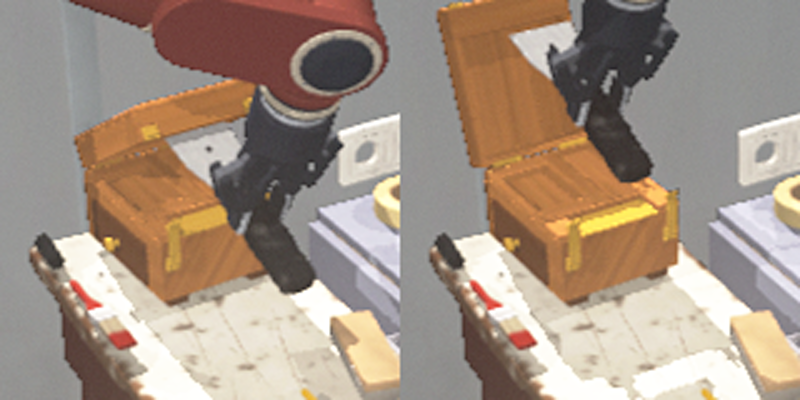

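The lid is up past vertical and leaning back. Now I'll retreat, lay the scraper down at its old spot and look at the blocks.

Run:
```python
import h; from h import *
p=state()['ee_pos']; bot.servo_line(p-D*.12+[0,0,.01],.25)
R=down(np.radians(97)); g=np.array([.4850,-.0980])
bot.move_pose([*g,.09],R); bot.servo_line([*g,.016],.12); bot.dwell(.15)
f0=state()['contact_force'][2]
for z in np.arange(.013,.001,-.0025):
    bot.servo_line([*g,z],.04); s=state(); f=s['contact_force'][2]-f0; print(round(z,4),s['ee_pos'][2],f)
    if abs(f)>3.5: break
bot.set_gripper(0.6,90); print(state()['opening'])
bot.servo_line([*g,.10],.2)
bot.move_pose([.60,-.06,.25],down(np.radians(90))); print(state()['t'])
im,T=snap('wrist','w6.png'); np.save('w6T.npy',T); snap('scene','s5.png'); snap('top','t5.png')
s5=cv2.imread('pics/s5.png')[110:350,220:450]; w=cv2.resize(cv2.imread('pics/w6.png'),None,fx=.85,fy=.85)
o=np.zeros((408,800,3),np.uint8); o[:,:544]=w; o[:240,544:774]=s5; cv2.imwrite('pics/c4.png',o)
```

```text
0.013 0.012999040398596229 -0.1747720189553883
0.0105 0.010232948931747577 0.119020283677862
0.008 0.007710290309851205 1.381642038703456
0.0055 0.00522062665388914 0.8243084534713052
0.003 0.004037443368567831 6.155216123681796
0.5995373090170045
34.1083
```

View pics/c4.png

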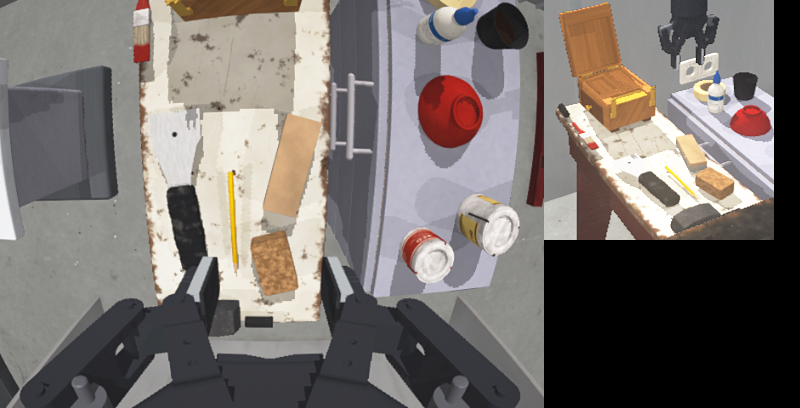

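The scraper lies flat, the lid stands open, and the stone at (291,167) and cork at (274,264) are in clear view. I'll measure their top faces.

Run:
```python
from h import *
T=np.load('w6T.npy'); im=cv2.imread('pics/w6.png'); H,S,V=cv2.split(cv2.cvtColor(im,cv2.COLOR_BGR2HSV))
m=lambda c:(c*255).astype(np.uint8)
print(im[180:200:6,340],'|',V[150:240:6,300:385:12])
for n,mask,box,z in [('stone',m((S>70)&(H<20)&(V>150)),(300,125,385,262),.024),('cork',m((S>90)&(H<25)&(V>70)),(288,268,355,352),.028)]:
    b=blob(cv2.morphologyEx(mask,cv2.MORPH_OPEN,np.ones((3,3))),box); print(n,b.min(0),b.max(0),rect(onz('wrist',b,z,T)))
    a=cv2.approxPolyDP(b.reshape(-1,1,2),6,True)[:,0]; print(a.tolist(), onz('wrist',a,z,T)[:,:2].tolist())
```

```text
[[122 163 203]
 [125 166 205]
 [124 165 205]
 [124 164 204]] | [[234 233 219 215 214 219 213 120]
 [234 236 235 212 208 217 219 185]
 [236 236 235 203 204 214 219 203]
 [235 236 236 203 210 213 213 153]
 [235 235 238 206 202 209 233 197]
 [233 235 216 211 201 210 233 139]
 [231 233 176 211 197 206 227  86]
 [231 231 220 212 195 198 237  99]
 [233 232 218 213 199 201 236  95]
 [235 235 217 209 194 200 236 131]
 [237 235 214 202 193 175 234 143]
 [236 235 213 202 192 159 235 133]
 [235 239 205 201 192 240 234 115]
 [236 147 203 204 184 236 235 111]
 [234 204 202 196 187 235 236 138]]
stone [310 134] [377 254] (array([ 0.6234, -0.0431]), [119.34761047363281, 41.931549072265625], np.float32(75.9208))
[[338, 134], [310, 246], [347, 254], [377, 144]] [[0.6183935574288768, 0.01865636445082255], [0.5905437322682513, -0.09573034620308553], [0.6291280441994115, -0.10440814055082825], [0.6570878061311209, 0.009492497541618645]]
cork [295 272] [350 347] (array([ 0.6036, -0.1688]), [87.0892562866211, 48.25130081176758], np.float32(104.26472))
[[334, 272], [296, 282], [313, 347], [350, 337]] [[0.6156286979393926, -0.12296112903096523], [0.5755283190139137, -0.13435586720914655], [0.5931509823251927, -0.21524908902954876], [0.6351349643627258, -0.20198363519521792]]
```

```bash
cat >> h.py <<'E'
EY=np.array([-np.sin(PSI),np.cos(PSI),0])
def case_pt(x,y,z):
    P=MOUTH+D*(x+.089)+EY*y; P[2]=z; return P
def proj(P,T):
    p=cams.camera_params('wrist'); M=np.linalg.inv(T@p['tool_from_camera']); q=P@M[:3,:3].T+M[:3,3]
    r=np.arctan2(np.hypot(q[:,0],q[:,1]),q[:,2]); k=r/np.hypot(q[:,0],q[:,1])
    return np.c_[p['cx']+p['fx']*q[:,0]*k,p['cy']+p['fy']*q[:,1]*k]
E
python3 - <<'E'
from h import *
bot.move_pose([.545,.15,.28],down(np.radians(90)))
bot.dwell(.1); im,T=snap('wrist','w7.png'); np.save('w7T.npy',T); print(state()['t'])
def prof(A):
    uv=proj(np.array(A),T).astype(np.float32); return cv2.remap(cv2.GaussianBlur(im,(3,3),0),uv[None,:,0],uv[None,:,1],cv2.INTER_LINEAR)[0].astype(int)
ys=np.arange(-.084,.0841,.002)
for x in (-.02,.013,.045):
    v=prof([case_pt(x,y,.09) for y in ys]); print('x',x,[(int(round(y*1e3)),int(a.sum()//3),int(a[0]-a[2])) for y,a in zip(ys,v)])
xs=np.arange(-.1,.09,.002)
for y in (-.037,.034):
    v=prof([case_pt(x,y,.09) for x in xs]); print('y',y,[(int(round(x*1e3)),int(a.sum()//3)) for x,a in zip(xs,v)])
E
```

```text
35.2917
x -0.02 [(-84, 182, 32), (-82, 226, 18), (-80, 226, 16), (-78, 225, 17), (-76, 225, 17), (-74, 226, 17), (-72, 227, 16), (-70, 188, 54), (-68, 141, 127), (-66, 140, 130), (-64, 146, 133), (-62, 102, 89), (-60, 87, 72), (-58, 124, 112), (-56, 125, 115), (-54, 126, 115), (-52, 106, 93), (-50, 107, 96), (-48, 110, 96), (-46, 110, 95), (-44, 110, 97), (-42, 111, 96), (-40, 110, 97), (-38, 112, 100), (-36, 113, 103), (-34, 107, 93), (-32, 105, 91), (-30, 103, 90), (-28, 101, 85), (-26, 103, 90), (-24, 109, 95), (-22, 111, 98), (-20, 102, 90), (-18, 98, 86), (-16, 95, 81), (-14, 93, 79), (-12, 95, 81), (-10, 104, 92), (-8, 103, 90), (-6, 101, 88), (-4, 104, 91), (-2, 101, 88), (0, 99, 87), (2, 102, 89), (4, 105, 92), (6, 100, 87), (8, 96, 83), (10, 98, 85), (12, 97, 85), (14, 99, 85), (16, 104, 91), (18, 109, 96), (20, 110, 95), (22, 108, 95), (24, 105, 91), (26, 102, 88), (28, 99, 87), (30, 97, 84), (32, 99, 87), (34, 107, 92), (36, 109, 94), (38, 109, 96), (40, 105, 92), (42, 104, 88), (44, 105, 93), (46, 105, 94), (48, 101, 87), (50, 92, 79), (52, 87, 74), (54, 85, 72), (56, 86,
[... 4282 characters left out ...]
, (-36, 104), (-34, 108), (-32, 105), (-30, 82), (-28, 95), (-26, 105), (-24, 106), (-22, 106), (-20, 107), (-18, 106), (-16, 106), (-14, 107), (-12, 107), (-10, 107), (-8, 108), (-6, 107), (-4, 107), (-2, 108), (0, 109), (2, 109), (4, 108), (6, 109), (8, 109), (10, 108), (12, 109), (14, 109), (16, 109), (18, 109), (20, 108), (22, 109), (24, 109), (26, 110), (28, 110), (30, 109), (32, 110), (34, 110), (36, 110), (38, 110), (40, 110), (42, 110), (44, 110), (46, 109), (48, 110), (50, 110), (52, 109), (54, 90), (56, 106), (58, 113), (60, 111), (62, 108), (64, 107), (66, 104), (68, 104), (70, 103), (72, 104), (74, 109), (76, 101), (78, 105), (80, 105), (82, 118), (84, 115), (86, 100), (88, 108)]
```

The rim outline sits at y ±70 and the bay edges match the model to about 1 mm, so the case pose is good. Now the whetstone.

```bash
cat >> h.py <<'E'
def pick(c,yaw,zt,op,force):
    R=down(np.radians(yaw)); bot.set_gripper(op,force)
    bot.move_pose([*c,.10],R); bot.servo_line([*c,zt],.12); bot.dwell(.1)
    s=state(); bot.servo_line([*(np.array([*c,zt])*2-s['ee_pos'])],.05)
    bot.set_gripper(0,force); bot.dwell(.1); s=state(); print('grip',s['ee_pos'],s['opening'],s['finger_force'],s['contact_force'])
    z=s['ee_pos'][2]; bot.servo_line([*c,.20],.25); s=state(); print('held',s['opening'],s['finger_force']); return z
def place(P,zg,op):
    R=down(PSI); bot.move_pose([P[0],P[1],.20],R); bot.servo_line([P[0],P[1],zg+P[2]+.016],.15,ori=R); bot.dwell(.15)
    s=state(); o=np.array([P[0],P[1],zg+P[2]+.016])-s['ee_pos']; f0=s['contact_force']
    for dz in (.011,.008,.006,.004,.0025,.001,0,-.001):
        bot.servo_line(np.array([P[0],P[1],zg+P[2]+dz])+o,.04); s=state(); f=s['contact_force']-f0
        print(dz,s['ee_pos'][2]-zg-P[2],f)
        if np.linalg.norm(f)>6: break
    if dz>.0035: print('HIGH CONTACT'); return False
    bot.set_gripper(op); bot.servo_line([P[0],P[1],zg+P[2]+.1],.2); return True
E
python3 - <<'E'
from h import *
z=pick([.6234,-.0431],75.9,.015,.75,70)
print(place(case_pt(.013,-.037,.082),z,.65),state()['t'])
E
```

```text
grip [ 0.6227 -0.043   0.0143] 0.4611236227814905 70.76245665550232 [-1.8877 -0.4425  4.8347]
held 0.46161246295761393 71.08612775802612
0.011 0.008245312491194506 [-0.3853 -0.1036  1.0353]
0.008 0.005466783696887828 [0.1134 0.8688 1.3628]
0.006 0.003636034502764826 [-0.4016  0.2282  0.5185]
0.004 0.0016166856987961664 [ 0.7068  0.1929 -0.1631]
0.0025 0.0002283060961594391 [ 0.4441 -0.6875  0.213 ]
0.001 3.561960672676667e-05 [-4.8207 -1.5167  8.5271]
True 43.7583
```

Run:
```python
from h import *
z=pick([.6032,-.1720],104.3,.015,.75,25)
print(place(case_pt(.013,.034,.082),z,.66),state()['t'])
bot.move_pose([.545,.15,.28],down(np.radians(90))); bot.dwell(.1)
im,T=snap('wrist','w8.png'); snap('scene','s8.png'); snap('top','t8.png'); print(state()['t'])
hsv=cv2.cvtColor(im,cv2.COLOR_RGB2HSV); 
def prof(A):
    uv=proj(np.array(A),T).astype(np.float32); return cv2.remap(im,uv[None,:,0],uv[None,:,1],cv2.INTER_LINEAR)[0].astype(int).sum(1)//3
ys=np.arange(-.072,.073,.003)
for x in (-.02,.04): print('x',x,[(int(round(y*1e3)),int(a)) for y,a in zip(ys,prof([case_pt(x,y,.107) for y in ys]))])
xs=np.arange(-.07,.09,.003)
for y in (-.037,.034): print('y',y,[(int(round(x*1e3)),int(a)) for x,a in zip(xs,prof([case_pt(x,y,.107) for x in xs]))])
a=cv2.imread('pics/t5.png').astype(int);b=cv2.imread('pics/t8.png').astype(int)
d=(abs(a-b).sum(2)>60).astype(np.uint8); n,l,st,_=cv2.connectedComponentsWithStats(d)
print([s.tolist() for s in st[1:] if s[4]>15])
```

```text
grip [ 0.6024 -0.1717  0.014 ] 0.5508072253290952 26.87071144580841 [-0.0457 -0.3012  2.4737]
held 0.5506924727826138 26.60385310649872
0.011 0.008776476467374325 [0.1729 0.4912 0.0152]
0.008 0.005860335011687853 [0.4984 0.1835 0.4803]
0.006 0.004013889734770362 [0.5431 0.9722 0.4481]
0.004 0.0019985557703483398 [-0.1077  1.2324 -0.2993]
0.0025 0.0005191297159741481 [ 0.1978  0.8555 -0.7119]
0.001 -3.4478199989820824e-05 [-2.4567  0.5971  4.3866]
0 -5.602805520628362e-05 [-3.72   -0.3044 10.001 ]
True 53.2667
54.0917
x -0.02 [(-72, 220), (-69, 221), (-66, 206), (-63, 134), (-60, 139), (-57, 104), (-54, 141), (-51, 95), (-48, 97), (-45, 100), (-42, 101), (-39, 100), (-36, 103), (-33, 103), (-30, 102), (-27, 101), (-24, 102), (-21, 119), (-18, 122), (-15, 102), (-12, 78), (-9, 78), (-6, 75), (-3, 77), (0, 75), (3, 85), (6, 80), (9, 80), (12, 86), (15, 87), (18, 89), (21, 108), (24, 103), (27, 103), (30, 103), (33, 79), (36, 95), (39, 77), (42, 83), (45, 103), (48, 105), (51, 94), (54, 94), (57, 102), (60, 87), (63, 94), (66, 120), (69, 227), (72, 226)]
x 0.04 [(-72, 220), (-69, 219), (
[... 1128 characters left out ...]
 (-61, 122), (-58, 121), (-55, 118), (-52, 109), (-49, 97), (-46, 108), (-43, 105), (-40, 102), (-37, 101), (-34, 100), (-31, 105), (-28, 82), (-25, 97), (-22, 82), (-19, 84), (-16, 90), (-13, 76), (-10, 78), (-7, 87), (-4, 81), (-1, 80), (2, 94), (5, 78), (8, 90), (11, 87), (14, 97), (17, 100), (20, 95), (23, 92), (26, 89), (29, 90), (32, 89), (35, 86), (38, 108), (41, 91), (44, 82), (47, 97), (50, 92), (53, 106), (56, 107), (59, 105), (62, 100), (65, 100), (68, 100), (71, 97), (74, 100), (77, 111), (80, 100), (83, 105), (86, 92), (89, 90)]
[[276, 92, 229, 388, 45374], [210, 100, 27, 21, 366], [107, 143, 163, 337, 35735], [131, 181, 43, 32, 770], [176, 213, 2, 15, 23], [89, 261, 14, 5, 31]]
```

Run:
```python
from h import *
bot.move_pose([.55,-.05,.33],down(np.radians(90))); bot.set_gripper(.66)
im,_=snap('scene','s9.png'); a=cv2.imread('pics/s5.png').astype(int); b=im[:,:,::-1].astype(int)
d=abs(a-b).sum(2)>60
print('lid diff',d[110:190,225:290].mean(),'brush/charcoal',d[205:270,230:285].mean(),'scraper',d[275:325,300:345].mean(),'rubber',d[310:345,340:410].mean(), state()['t'])
s=job.close_job(); print(s)
```

```text
lid diff 0.0675 brush/charcoal 0.17286713286713287 scraper 0.18933333333333333 rubber 0.10489795918367346 55.1917
the job is handed in; nothing more can be done
None
```

The lid was prised open with the scraper and left leaning back, the scraper lies flat on the stool, and the whetstone and cork block are bedded in their bays. I handed the job in at about 55 s; the last before/after image check showed small differences around the brush and scraper, which I did not look into.

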